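# Chock the sample cylinder at the top of the draining board

### The arm

A 7-joint arm with a two-finger parallel gripper is mounted at the origin on a cart in front of the work surface, level with it; the furniture and walls round the work are solid. World frame = base frame: x ahead of the robot, y to its left, z up, the work surface at z = 0. Lengths are in m, angles in rad, forces in N, time in s.
With the tool pointing down it reaches from about 0.4 to 0.875 m from the base axis. Payload 19.3 kg.
Tool frame: the origin (TCP) lies at the very end of the fingers, on their centre line; the grasp point (between the pads) lies 19 mm behind it; z points along the fingers, y is the direction in which the jaws open and shut (so a half turn about z gives the same grasp; the last joint's range is limited). The gripper opens to 85 mm and grips with 20 to 120 N. Pads are 22 mm wide; open, the fingers measure 114 mm over their backs; the gripper's body (76 mm by 85 mm) begins 54 mm behind the grasp point. The pads swing forward as they close: fully open they stand 13 mm farther back than shut.
Start: joints at [-1.248, 0.521, -0.036, 1.599, 0.021, 1.021, -0.113], TCP at [0.239, 0.577, 0.231] pointing down, gripper open.
Joint ranges: [-2.91, 2.91], [-0.3, 2.13], [-1.5, 1.42], [0.17, 2.43], [-1.26, 4.41], [0.16, 1.93], [-2.52, 2.52]. Speed limits (rad/s): [1.89, 1.89, 2.39, 2.39, 3.01, 3.01, 3.01].

### API

Orientations are given as [roll, pitch, yaw] about the fixed x, y, z axes, in that order (R = Rz(yaw) Ry(pitch) Rx(roll)).
In Python, from workcell import bot gives the robot as it stands.
- The arm moves only by the tool carry_out, never from a script. Its argument "targets" is a list of rows, each a list of 7 numbers: the shift along the tool's x, y, z in mm, then the turn, a rotation vector about the tool's x, y, z in units of 6 degrees (1.0 is 6 degrees), then the closure in counts, from 0 (fully open) to 255 (shut). A call has 1 to 5 rows; each row shifts and turns the commanded pose from where the row before left it, along the tool's axes as they then stand; what a row does not reach is not made up. A row lasts 1/12 s, in which the tool goes at most 41.7 mm and 7.16 degrees, less where a joint would pass 70% of its speed; a pose out of reach is approached as far as the arm can. A call is refused whole if a number of a shift passes 41.7 or a number of a turn 1, either way. A call with a gripper value outside its range is refused whole. The fingers move at their own pace and stop on an object; "force" is the grip in N (left out, the last holds). Time passes only in rows, so rows that do not move let the fingers close. It gives the time, the measured TCP pose, the force and the opening at its end, in the units of the state.
- bot.observe(): the state, without advancing time (a new reading comes with each control period).
- bot.grab_frame(name): name is "scene" or "top" or "wrist"; returns a dict with "color" (384x512x3 uint8, red, green, blue), "z_map" (384x512 float32, m along the optical axis (not along the pixel's ray), 0 where there is no reading), "K" (3x3 intrinsics, pixels), "cam_to_world" (4x4, takes a point from camera to world coordinates); the wrist camera has in their place "T_tool_cam" (4x4, takes a point from camera to tool coordinates, whose origin is the TCP and whose axes are the flange's). Camera axes: x right, y down, z forward; pixel columns grow to the right and rows downward; lengths in m; the calibration is good to about 2 mm. The wrist camera is an equidistant fisheye: a pixel r from the principal point sees the ray r / f radians off the axis. A picture is of the moment at which its call begins: read the wrist's pose just before it.
- bot.job_done(): hands the job in, once; it reports no verdict.
The state is a dict: "clock": time; "qpos": joint angles; "qd": joint speeds; "joint_efforts": joint torques, N m; "position": TCP position; "tool_rot": TCP orientation; "force": force on the tool from outside, world axes, zero at the start; "moment": the same for the moment, N m; "grip_width": finger opening in m.
Only numpy, scipy, OpenCV 4.12 (cv2) and the standard library are available. Lean on these libraries where they do the work, as an engineer would, in place of code of your own. Each camera call takes 0.05 s, during which the arm holds its last target. There are 200 camera calls.

### The job

The steel sample cylinder has rolled down the sloping white draining board and lies across the mouth of its spout, where it blocks the drain. Set the grey wedge chock on the spout, thin end under the low side of the cylinder, and push it up the slope so that the cylinder rolls up ahead of it until it is pressed firmly, but not forced, against the rubber-faced rail at the top; then let go and leave the chock lying flat under the cylinder's low side, so that the cylinder stays against the rail, square to it and still lying on the board. Do not disturb the flask, the beaker and the wash bottle.

Things in the scene. Friction and masses are not known exactly. Their poses are not given: they have to be found in the camera images.
- drain_board: white plastic draining board fixed on the bench on short feet; its flat top slopes down to a spout. Origin on the bench below the main part's middle; z up, x level towards the high side (the rail), y along the rail. Main part 160 mm along the slope, 204 mm wide; rims 16 mm high, 5 mm thick at the sides and along the low edge (its inner face 75 mm down the slope from point board_mid)
- board_mid (a point): middle of the main part's top surface, 35.5 mm above the bench; axes as drain_board. The top rises from here towards the rail (+x) at 7 degrees and falls to the spout
- spout_end (a point): middle of the spout's low end, on its top, 175 mm down the slope from board_mid. The spout is the top running on, without a step, through a gap 82 mm wide in the middle of the low rim, and 95 mm beyond; it is 82 mm wide between side edges 5 mm high
- back_rail: rail: upstand along the whole high edge of the draining board, fixed to it, 40 mm high, square to the top, faced with a firm black rubber strip. Origin on the board's top at the rail's foot, at mid-length, 74 mm up the slope from board_mid; axes as the board's
- rail_face (a point): middle of the rubber strip's face on the rail, 71 mm up the slope from board_mid and 27 mm above the top; the cylinder touches it when its axis is 27 mm short of it (44 mm up the slope from board_mid)
- cylinder: steel sample cylinder lying across the slope, 54 mm in diameter, domed ends (straight part 104 mm, 188 mm over the brass end caps), 0.7 to 1.2 kg. Origin on its axis at mid-length; y is its long axis, x and z turn as it rolls. It starts against both halves of the low rim, 50 mm down the slope from board_mid. Its axis is 27 mm above the top. It rolls down unless held
- chock: grey moulded wedge chock with rubber sole lying on the bench, 70 mm long, 32 wide, 34 high, 70 g. Origin: middle of its underside; z up, x to the thin end, y across. Thick end (x from -35 to -10 mm): flat-topped block to grip by its parallel sides. Then its smooth face falls at 35 degrees to an edge 2.4 mm thick. Left under the cylinder, it holds by its sole
- chock_tip (a point): underside of the chock's thin edge (x = 35 mm); 12 mm down the slope from the cylinder's axis when the face touches it. Rolling the cylinder up takes a push of about 2 to 5 N, more if the chock is borne down on the board by over 2 or 3 N. At the rail the push rises steeply: 8 to 10 N above rolling presses the cylinder home (under half reaches the rail), 15 N above is forced
- vol_flask: small glass volumetric flask standing on the bench, 49 mm wide, 142 mm high; origin: middle of its underside. Not to be disturbed
- beaker: white plastic beaker with a spout, about 80 mm wide, 99 mm high; origin: middle of its underside. Not to be disturbed
- wash_bottle: clear wash bottle with a red cap and a bent jet, 64 x 107 mm, 176 mm high; origin: middle of its underside. Not to be disturbed
Things that resemble listed ones, but are neither listed nor needed, are in the scene too. What is shaped like the chock but green or purple is not meant.

How it is judged:
On the way:
1. the chock presses the cylinder home against the rail (over 2 N on the rail and between chock and cylinder, for 0.2 s) (contact force between cylinder and back_rail above 2 N and contact force between chock and cylinder above 2 N), for 0.2 s.
At the end, for the whole second after the job is handed in: the cylinder rests within 2 mm of the rail's strip, square to it within 0.06 rad and lying on the board (not raised by more than 2 mm), and the chock lies flat (tilted less than 0.2 rad) on its low side near the middle of its length and touches it; both are at rest and released (x of cylinder in the frame of drain_board above 0.0384 m and z of cylinder in the frame of drain_board below 0.0697 m and angle between the y axis of cylinder and the y axis of drain_board, either way round below 0.06 rad and contact force between chock and cylinder above 0.3 N and x of chock in the frame of drain_board between -0.03 and 0.015 m and y of chock in the frame of drain_board between -0.045 and 0.045 m and angle between chock's own z axis and vertical below 0.2 rad and linear speed of each of cylinder, chock below 0.01 m/s and angular speed of cylinder below 0.1 rad/s).
It fails at once if the cylinder is forced: over 14 N between chock and cylinder (contact force between chock and cylinder above 14 N).
It fails at once if the flask, the beaker or the wash bottle is disturbed (shifted by over 20 mm or tipped by over 0.25 rad) (distance of any of vol_flask, beaker, wash_bottle from where it was at the start of the episode above 0.02 m or angle between any of vol_flask, beaker, wash_bottle's own z axis and vertical above 0.25 rad).
It also fails if it takes over 61 s, if anything falls off the work surface, if the arm or the gripper's body presses on something with over 40 N, if the wrist force passes 120 N, or if a joint passes its speed limit or range.

## Working session

There is one attempt and no reset: what is moved stays moved. The work goes in short steps, Python scripts to look and compute and a tool call to move; the robot and the scene stay as the last step left them, time stands still between calls to the robot, and variables do not carry over. Pictures are saved under pics/ and viewed, about 8 in all and at most 12, crops included, and the job is handed in when it is done.

Besides the shell and the picture viewer there is one more tool, called after "Emit:" as name(argument=value, ...) on one line, values as JSON. carry_out: Moves the arm, as the interface text tells. Its arguments: {"type":"object","properties":{"targets":{"type":"array","items":{"type":"array","items":{"type":"number"}}},"force":{"type":"number"}},"required":["targets"]}

```bash
mkdir -p pics; ls
cat > h.py <<'E'
import numpy as np, cv2
from workcell import bot
def grab(n):
    f=bot.grab_frame(n); return f
def save(f,n,crop=None,s=1):
    im=cv2.cvtColor(f["color"],cv2.COLOR_RGB2BGR)
    if crop: im=im[crop[1]:crop[3],crop[0]:crop[2]]
    cv2.imwrite("pics/"+n,cv2.resize(im,None,fx=s,fy=s))
def pt(f,u,v,z=None):
    K=f["K"];T=f["cam_to_world"]
    d=np.array([(u-K[0,2])/K[0,0],(v-K[1,2])/K[1,1],1.])
    if z is None: d=d*f["z_map"][int(v),int(u)]
    else:
        w=T[:3,:3]@d; d=d*(z-T[2,3])/w[2]
    return T[:3,:3]@d+T[:3,3]
E
python3 - <<'E'
from h import *
print(bot.observe())
a=grab("top");b=grab("scene")
np.savez("f.npz",**{"t_"+k:v for k,v in a.items()},**{"s_"+k:v for k,v in b.items()})
im=np.hstack([a["color"],b["color"]])
cv2.imwrite("pics/t.png",cv2.cvtColor(cv2.resize(a["color"],(768,576)),cv2.COLOR_RGB2BGR))
cv2.imwrite("pics/s.png",cv2.cvtColor(cv2.resize(b["color"],(768,576)),cv2.COLOR_RGB2BGR))
print(a["cam_to_world"],a["K"])
E
```

```text
pics
{'clock': 0.0, 'qpos': array([-1.24819415,  0.52199834, -0.0363281 ,  1.60003021,  0.0212058 ,
        1.02112835, -0.11281187]), 'qd': array([ 0.00086826, -0.00137153, -0.00099344, -0.00114542, -0.00150891,
       -0.0020997 , -0.00064643]), 'joint_efforts': array([ 4.26989072e-04, -9.27107978e+01,  1.98019713e+00, -3.69934380e+01,
        1.78370951e-02,  8.31448036e-03,  4.57472652e-06]), 'position': array([0.23913617, 0.5770514 , 0.23072756]), 'tool_rot': array([-3.14041715e+00,  9.09287057e-05,  2.74877273e+00]), 'force': array([0.2485016 , 0.50459004, 0.11431365]), 'moment': array([-0.06793946, -0.00390051,  0.02766306]), 'grip_width': 0.0852579851887377}
[[ 2.23695890e-03 -9.87774775e-01  1.55871708e-01  3.29751905e-01]
 [-9.99963436e-01 -9.23027347e-04  8.50144001e-03  1.63126395e-02]
 [-8.25363414e-03 -1.55885026e-01 -9.87740723e-01  1.35121255e+00]
 [ 0.00000000e+00  0.00000000e+00  0.00000000e+00  1.00000000e+00]] [[395.06943513   0.         261.43638654]
 [  0.         395.06943513 190.02939348]
 [  0.           0.           1.        ]]
```

View pics/t.png

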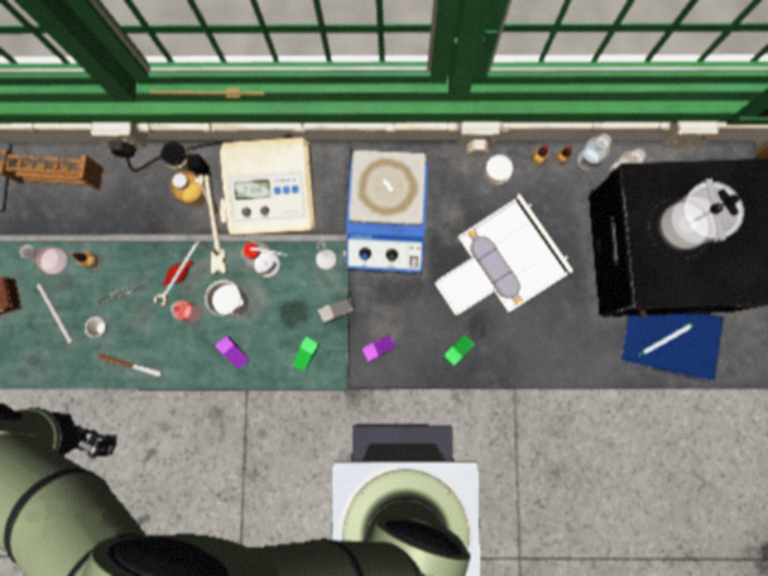

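View pics/s.png

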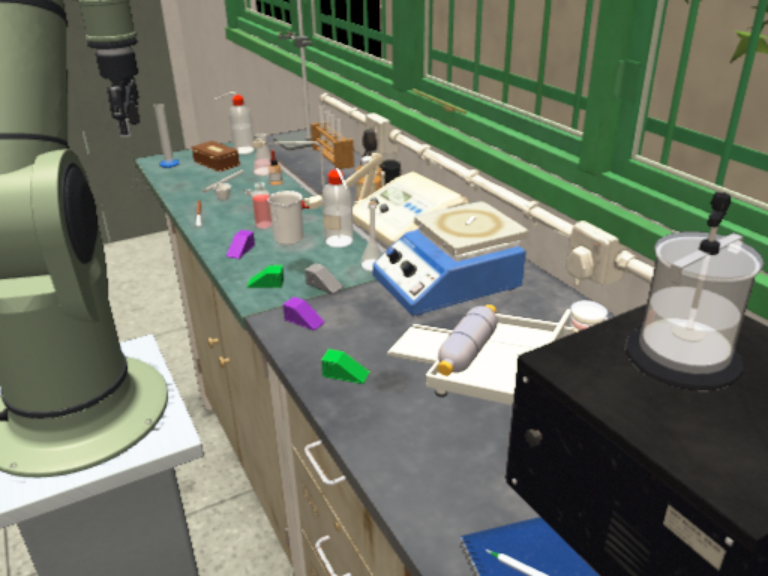

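The top view shows the grey chock at about (335,311), the board with the cylinder at (495,270), the spout at (460,290) and the rail from (517,198) to (571,270). The flask is at (326,258), with the wash bottle and beaker to its left. The scene view agrees with this.

Run:
```python
from h import *
d=np.load("f.npz"); f={k[2:]:d[k] for k in d if k[0]=="t"}
K=f["K"];T=f["cam_to_world"];Z=f["z_map"]
v,u=np.mgrid[:384,:512]
P=np.stack([(u-K[0,2])/K[0,0]*Z,(v-K[1,2])/K[1,1]*Z,Z],-1)@T[:3,:3].T+T[:3,3]
hsv=cv2.cvtColor(f["color"],cv2.COLOR_RGB2HSV)
print("res mm/px",1.35/395*1000, "bench z",P[225:235,330:345,2].mean(),P[245:255,150:190,2].mean())
# chock
r=P[196:220,208:240,2]*1000
print(np.round(r[::1,::2]).astype(int))
m=np.zeros(Z.shape,bool); m[192:222,205:242]=1; m&=P[...,2]>0.008
q=P[m]; print("chock n",len(q),"rect",cv2.minAreaRect((q[:,:2]*1000).astype(np.float32)))
hi=q[q[:,2]>.027]; lo=q[q[:,2]<.02]; print(hi.mean(0),len(hi),lo.mean(0),len(lo))
# cylinder brass caps & cyl points
box=np.zeros(Z.shape,bool); box[130:212,285:385]=1
c=P[box&(P[...,2]>0.0)]
br=box&(hsv[...,1]>110)&(hsv[...,0]>8)&(hsv[...,0]<35)
n,l,s,ce=cv2.connectedComponentsWithStats(br.astype(np.uint8)); print(s,ce)
for x in ce[1:]: print("cap",pt(f,x[0],x[1],0.057))
# plane of board: white pixels
w=box&(hsv[...,1]<40)&(hsv[...,2]>190)
q=P[w]; 
for _ in range(6):
    A=np.c_[q[:,:2],np.ones(len(q))]; co,*_=np.linalg.lstsq(A,q[:,2],rcond=None); e=q[:,2]-A@co; q=q[abs(e)<max(.003,1.5*e.std())] if _<5 else q
g=co[:2]; print("plane",co,len(q),"slope deg",np.degrees(np.arctan(np.hypot(*g))),"dir deg",np.degrees(np.arctan2(g[1],g[0])))
```

```text
res mm/px 3.417721518987342 bench z 0.0005971235997772828 0.0037097091921380236
[[ -3   5   4   4   0  -2   2  -6   3   5   5   5   2  -3   5   4]
 [ -1  -4   0   4  -3  -1  -2   1   4   2   1   1   1  -1   1  -2]
 [  2   2   0   2   1   4   4  -2  -6  -2  -3   0  -6   0   2  -1]
 [  1   0   0  -6   1   3   3   0   3   4  -1  -1  -6   1   1  -2]
 [  4   0   3   4   0  -2   0  -2   2   2  -2  10  -2   1  -3   4]
 [  4   4   2   5   1   4  -3   1   1  16  18  12   1  -1   5   0]
 [  3   1  -3   0   4  -1   1   3  24  16  16  12   7   2  -4  -2]
 [  2   2   1   1   5  -1  32  22  23  14  18   6   9   4   0   1]
 [ -3  -3  -1  -5  -2  29  32  30  24  21  10   8  11   3   3   0]
 [ -2   0  -1  -5  34  32  32  25  27  24  18  12   4   0   2   4]
 [ -2  -2   1  34  33  39  36  32  21  20  17  13  10   6   0  -4]
 [  0   3  37  39  34  32  37  29  29  22  18  18  17  11   1  -2]
 [  1  -2  -1  31  35  39  34  33  27  24  22  18  13   3   0   6]
 [  1   0  -2  37  32  38  29  32  29  23  20  13  -5   1   1   0]
 [  3   3   4  32  37  41  34  34  28  30  13  -3  -5   0   0   0]
 [  2  -4  -1  
[... 510 characters left out ...]
2   0   5]
 [  3   6   1   3  -2  -3  -6  -1   2   4  -9  -1 -11  -1  -6   2]]
chock n 200 rect ((404.0210876464844, 106.91778564453125), (224.4106903076172, 67.38433074951172), 33.94490432739258)
[0.47287084 0.17019866 0.04537208] 110 [0.48635799 0.13971184 0.01371692] 56
[[     0      0    512    384 196589]
 [   313    154      4      4     10]
 [   343    199      5      3      9]] [[255.49292178 191.50144209]
 [314.3        155.6       ]
 [344.77777778 199.88888889]]
cap [ 0.65123261 -0.14986192  0.057     ]
cap [ 0.50132695 -0.24747187  0.057     ]Traceback (most recent call last):
  File "<stdin>", line 24, in <module>
TypeError: '<' not supported between instances of 'list' and 'int'
```

Run:
```python
from h import *
d=np.load("f.npz"); f={k[2:]:d[k] for k in d.files if k[0]=="t"}
K=f["K"];T=f["cam_to_world"];Z=f["z_map"]
v,u=np.mgrid[:384,:512]
P=np.stack([(u-K[0,2])/K[0,0]*Z,(v-K[1,2])/K[1,1]*Z,Z],-1)@T[:3,:3].T+T[:3,3]
hsv=cv2.cvtColor(f["color"],cv2.COLOR_RGB2HSV)
m=np.zeros(Z.shape,np.uint8); m[198:217,209:236]=1; m=m*((P[...,2]>0.009)&(P[...,2]<.045)).astype(np.uint8)
n,l,s,ce=cv2.connectedComponentsWithStats(m); k=1+np.argmax(s[1:,4]); q=P[l==k]
print("chock n",len(q),"rect",cv2.minAreaRect((q[:,:2]*1000).astype(np.float32)))
hi=q[q[:,2]>.027]; lo=q[q[:,2]<.02]; print(hi.mean(0),len(hi),lo.mean(0),len(lo))
e=q.mean(0); A=np.c_[q[:,:2]-e[:2]]; w,V=np.linalg.eigh(A.T@A); print("pca",np.degrees(np.arctan2(V[1,1],V[0,1])),e)
box=np.zeros(Z.shape,bool); box[130:212,285:385]=1
w=box&(hsv[...,1]<40)&(hsv[...,2]>190)&(P[...,2]>.005)
q=P[w]
for i in range(8):
    A=np.c_[q[:,:2],np.ones(len(q))]; co=np.linalg.lstsq(A,q[:,2],rcond=None)[0]; r=q[:,2]-A@co; q=q[abs(r)<max(.005,2*r.std())]
g=co[:2]; print("plane",co,len(q),"slope",np.degrees(np.arctan(np.hypot(*g))),"dir",np.degrees(np.arctan2(g[1],g[0])))
# extents in board frame
c=np.array([.5763,-.1987]); X=np.array([.5457,-.8380]);Y=np.array([.8380,.5457])
q=P[w]; bx=(q[:,:2]-c)@X; by=(q[:,:2]-c)@Y
sp=bx<-.045; print("spout y range",np.percentile(by[sp],[1,50,99]),"end x",np.percentile(bx,[.5,99.5]))
for a,b in [(-.12,-.09),(-.09,-.06),(.03,.05),(.05,.07)]:
    k=(bx>a)&(bx<b); print(a,np.percentile(by[k],[1,50,99]),np.median(q[k,2]))
# big objects near chock
for nm,(x,y),z in [("flask",(326,258),None),("wash",(265,260),None),("beaker",(225,298),None)]: print(nm,pt(f,x/1.5,y/1.5))
```

```text
chock n 194 rect ((481.3252868652344, 158.01177978515625), (32.587799072265625, 67.28468322753906), 25.252073287963867)
[0.47418386 0.17161046 0.03339189] 109 [0.48670963 0.14048747 0.01418943] 51
pca 116.11918775287818 [0.47881968 0.1599787  0.02647925]
plane [ 0.06669903 -0.10261747 -0.02945248] 2396 slope 6.977680730422355 dir -56.977044704799155
spout y range [-0.08927491  0.00093197  0.04521332] end x [-0.12559424  0.12962164]
-0.12 [-0.04128281  0.00176213  0.04571693] 0.016485556042705962
-0.09 [-0.04210577  0.00191203  0.04533322] 0.02077136674753821
0.03 [-0.0981166   0.00023214  0.10013692] 0.034918019121877863
0.05 [-0.09829089 -0.00146797  0.09944347] 0.0367972550497464
flask [0.59624345 0.17587974 0.05035015]
wash [0.5764874  0.29554669 0.12541875]
beaker [0.50448414 0.39617245 0.05839643]
```

Emit:
carry_out(targets=[[-31,-23.5,0,0,0,0,60],[-31,-23.5,0,0,0,0,60],[-31,-23.5,0,0,0,0,60],[-31,-23.5,0,0,0,0,60],[-31,-23.5,0,0,0,0,60]])

```text
clock: 0.52
position: [0.3379, 0.4077, 0.2311]
tool_rot: [-3.141, -0.0, 2.749]
force: [1.1, 0.1, -0.8]
grip_width: 0.0659
```

Emit:
carry_out(targets=[[-31,-23.5,0,0,0,0,60],[-31,-23.5,0,0,0,0,60],[-31,-23.5,0,0,0,0,60],[-31,-23.5,0,0,0,0,60],[-31,-23.5,0,0,0,0,60]])

```text
clock: 0.93
position: [0.4362, 0.2398, 0.2313]
tool_rot: [-3.142, -0.0, 2.749]
force: [0.4, 1.5, 0.1]
grip_width: 0.0653
```

Emit:
carry_out(targets=[[-30,-23,0,0,0,0,60],[-29,-23,0,0,0,0,60],[0,0,10,0,0,1,60],[0,0,10,0,0,1,60],[0,0,10,0,0,1,60]])

```text
clock: 1.35
position: [0.4728, 0.1757, 0.2008]
tool_rot: [-3.142, 0.0, 2.428]
force: [-0.8, 0.3, -0.5]
grip_width: 0.0657
```

Emit:
carry_out(targets=[[0,0,10,0,0,1,60],[0,0,0,0,0,1,60],[0,0,0,0,0,1,60],[0,0,0,0,0,1,60],[0,0,0,0,0,0,60]])

```text
clock: 1.77
position: [0.4724, 0.1765, 0.191]
tool_rot: [-3.141, 0.0, 2.01]
force: [-0.6, 0.5, 0.2]
grip_width: 0.0656
```

```bash
cat >> h.py <<'E'
from scipy.spatial.transform import Rotation as Ro
def wpts(f,s):
    """world points of every wrist pixel (fisheye equidistant) by z_map; also ray dirs + origin"""
    K=f["K"];v,u=np.mgrid[:384,:512]
    a=(u-K[0,2])/K[0,0];b=(v-K[1,2])/K[1,1];th=np.hypot(a,b);k=np.where(th>1e-6,np.tan(np.minimum(th,1.5))/np.maximum(th,1e-6),1)
    d=np.stack([a*k,b*k,np.ones_like(a)],-1)
    W=np.eye(4);W[:3,:3]=Ro.from_euler("xyz",s["tool_rot"]).as_matrix();W[:3,3]=s["position"]
    T=W@f["T_tool_cam"]
    return d*f["z_map"][...,None]@T[:3,:3].T+T[:3,3], d@T[:3,:3].T, T[:3,3]
E
python3 - <<'E'
from h import *
s=bot.observe();f=grab("wrist");save(f,"w1.png",s=1.5)
P,D,o=wpts(f,s); print(o,f["K"][0],f["T_tool_cam"])
m=((P[...,2]>.008)&(P[...,2]<.045)&(np.hypot(P[...,0]-.48,P[...,1]-.158)<.05)&(f["z_map"]>0)).astype(np.uint8)
n,l,st,ce=cv2.connectedComponentsWithStats(m); k=1+np.argmax(st[1:,4]); q=P[l==k]; print(st[k],ce[k])
c=np.array([.4815,.157]);X=np.array([np.cos(np.radians(-64.5)),np.sin(np.radians(-64.5))]);Y=np.array([-X[1],X[0]])
for h0,h1 in [(.008,.012),(.015,.022),(.029,.04)]:
    r=q[(q[:,2]>h0)&(q[:,2]<h1)]; a=(r[:,:2]-c); print(h0,len(r),np.percentile(a@X,[1,99]),np.percentile(a@Y,[1,99]))
t=q[(q[:,2]>.029)];print(cv2.minAreaRect((t[:,:2]*1000).astype(np.float32)),t[:,2].mean(),cv2.minAreaRect((q[:,:2]*1000).astype(np.float32)))
print("floor",np.median(P[(abs(P[...,2])<.008)&(f["z_map"]>0)][:,2]))
E
```

```text
[0.44192397 0.24062667 0.33364492] [297.31863964   0.         250.81102699] [[ 2.60165441e-04 -9.60823304e-01 -2.77161524e-01  7.09323340e-02]
 [ 9.99999960e-01  2.18484099e-04  1.81269090e-04 -3.59626711e-04]
 [-1.13612180e-04 -2.77161560e-01  9.60823322e-01 -1.42636869e-01]
 [ 0.00000000e+00  0.00000000e+00  0.00000000e+00  1.00000000e+00]]
[ 239  159   31   54 1558] [253.79460847 184.42233633]
0.008 116 [-0.03466479  0.0269679 ] [-0.01304764  0.01807209]
0.015 224 [-0.03476736  0.01833867] [-0.01254946  0.01813585]
0.029 915 [-0.03462112 -0.00232393] [-0.01254747  0.01863749]
((476.5502624511719, 174.54087829589844), (31.68474578857422, 33.47635269165039), 25.147653579711914) 0.03357286832283887 ((482.5833435058594, 161.26527404785156), (31.940155029296875, 63.03623962402344), 24.674421310424805)
floor -0.000220475226835104
```

View pics/w1.png

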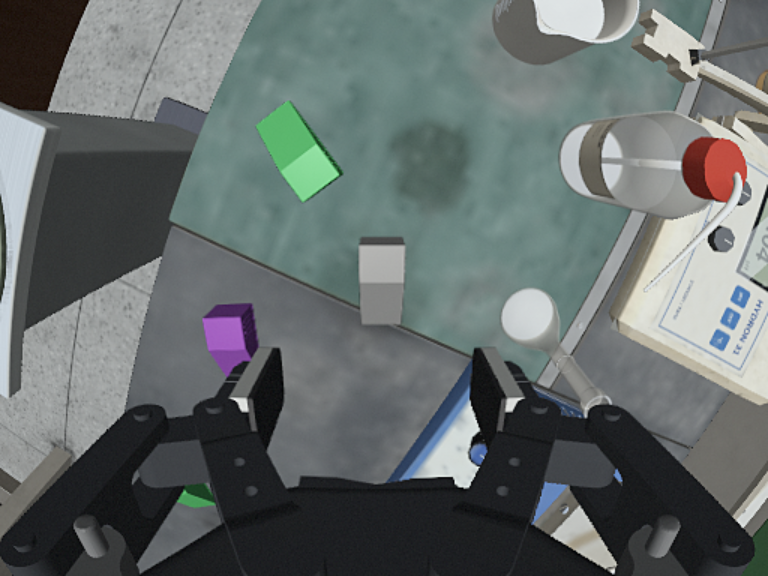

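The wrist view shows the chock at (382,280), square between the fingers. The flask is clear to the right at (530,315).

Emit:
carry_out(targets=[[1,3,35,0,0,0,60],[0,0,40,0,0,0,60],[0,0,40,0,0,0,60],[0,0,40,0,0,0,60],[0,0,20,0,0,0,60]])

```text
clock: 2.23
position: [0.473, 0.1782, 0.0125]
tool_rot: [-3.138, -0.001, 2.02]
force: [-0.6, -0.5, 0.6]
grip_width: 0.065
```

Emit:
carry_out(targets=[[0,0,6,0,0,0,60],[0,0,4,0,0,0,60],[0,0,0,0,0,0,120],[0,0,0,0,0,0,200],[0,0,0,0,0,0,255]], force=60)

```text
clock: 2.65
position: [0.4757, 0.1791, 0.0079]
tool_rot: [3.139, -0.0, 2.016]
force: [-7.7, -4.0, 31.5]
grip_width: 0.0309
```

Emit:
carry_out(targets=[[0,0,0,0,0,0,255],[0,0,0,0,0,0,255],[0,0,0,0,0,0,255],[0,0,0,0,0,0,255],[0,0,0,0,0,0,255]])

```text
clock: 3.07
position: [0.4757, 0.1791, 0.008]
tool_rot: [3.139, -0.0, 2.016]
force: [-1.0, -1.1, 10.4]
grip_width: 0.0311
```

Emit:
carry_out(targets=[[0,0,0,0,0,0,135],[0,0,0,0,0,0,135],[0,0,0,0,0,0,135],[0,0,0,0,0,0,135],[0,0,0,0,0,0,135]])

```text
clock: 3.48
position: [0.4749, 0.1788, 0.0065]
tool_rot: [3.141, -0.0, 2.016]
force: [1.2, 0.8, -0.1]
grip_width: 0.04
```

Emit:
carry_out(targets=[[0,0,2,0,0,0,135],[0,0,2,0,0,0,135],[0,0,0,0,0,0,135]])

```text
clock: 3.73
position: [0.4746, 0.1786, 0.0018]
tool_rot: [-3.141, 0.0, 2.016]
force: [0.2, 0.1, 1.6]
grip_width: 0.0401
```

Emit:
carry_out(targets=[[0,0,-4,0,0,0,135],[0,0,-3,0,0,0,135],[0,0,0,0,0,0,135]])

```text
clock: 3.98
position: [0.4752, 0.1788, 0.01]
tool_rot: [3.141, 0.0, 2.016]
force: [1.0, -0.1, 0.4]
grip_width: 0.0401
```

Emit:
carry_out(targets=[[0,0,0,0,0,0,200],[0,0,0,0,0,0,255],[0,0,0,0,0,0,255],[0,0,0,0,0,0,255],[0,0,0,0,0,0,255]], force=60)

```text
clock: 4.4
position: [0.4751, 0.1789, 0.0099]
tool_rot: [3.141, -0.0, 2.016]
force: [-2.3, -0.9, 15.3]
grip_width: 0.0309
```

Emit:
carry_out(targets=[[0,0,-10,0,0,0,255],[0,0,-40,0,0,0,255],[0,0,-40,0,0,0,255],[0,0,-40,0,0,0,255],[0,0,-10,0,0,0,255]])

```text
clock: 4.82
position: [0.4766, 0.1792, 0.1549]
tool_rot: [3.135, -0.0, 2.015]
force: [0.2, 0.5, -0.3]
grip_width: 0.0309
```

Run:
```python
from h import *
s=bot.observe();f=grab("wrist");save(f,"w2.png",crop=(130,200,380,384),s=3)
print(s["position"],s["tool_rot"],s["force"],s["grip_width"])
```

```text
[0.47661357 0.17916979 0.15489964] [ 3.13529877e+00 -3.62158176e-04  2.01499022e+00] [ 0.18720597  0.47873302 -0.31382321] 0.03085681890834766
```

View pics/w2.png

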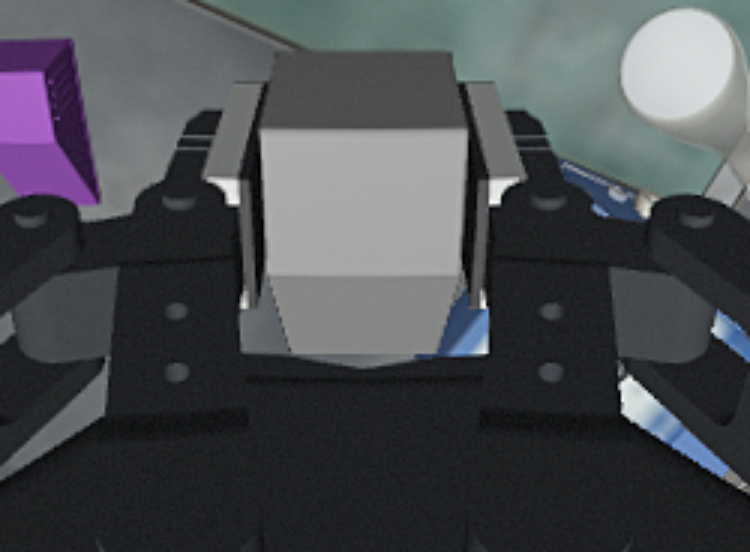

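The chock is gripped squarely in this view, with its dark back face up at (370,90) and the flask clear at (690,70). Next I check the hotplate clearance.

Run:
```python
from h import *
d=np.load("f.npz"); f={k[2:]:d[k] for k in d.files if k[0]=="t"}
K=f["K"];T=f["cam_to_world"];Z=f["z_map"]
v,u=np.mgrid[:384,:512]
P=np.stack([(u-K[0,2])/K[0,0]*Z,(v-K[1,2])/K[1,1]*Z,Z],-1)@T[:3,:3].T+T[:3,3]
q=P[(P[...,1]>-.12)&(P[...,1]<.09)&(P[...,0]>.45)&(P[...,0]<.8)&(P[...,2]>.03)]
for lo in (.03,.06,.09):
    r=q[q[:,2]>lo]; print(lo,len(r),r.min(0),r.max(0))
B=np.array([.6063,-.2423]);X=np.array([.5446,-.8387]);Y=np.array([.8387,.5446])
a=(q[:,:2]-B); bx=a@X;by=a@Y
k=(bx<-.05)&(bx>-.2)&(by<.12)&(q[:,2]>.05); print("hot y min near spout",by[k].min() if k.any() else None)
for t in (-.2,-.175,-.15,-.12):
    k=(abs(bx-t)<.012)&(q[:,2]>.045)
    if k.any(): print(t,by[k].min(),q[k][:,2].max())
```

```text
0.03 3066 [ 0.56554381 -0.05123746  0.03022427] [0.79998143 0.08999123 0.13702716]
0.06 2677 [ 0.58396979 -0.05123746  0.06012248] [0.79998143 0.08986902 0.13702716]
0.09 1816 [ 0.64134537 -0.04745484  0.0900427 ] [0.79998143 0.08986902 0.13702716]
hot y min near spout 0.09392572734339162
-0.2 0.09089220723502146 0.12825075652747442
-0.175 0.08932532618347616 0.13604506809697536
-0.15 0.12326212183557243 0.13668288401789108
-0.12 0.16441172932604117 0.12933547883032492
```

Emit:
carry_out(targets=[[-35,-10.5,2,0,0,0,255],[-35,-10.5,2,0,0,0,255],[-35,-10.5,2,0,0,0,255],[-35,-10.5,2,0,0,0,255],[-35,-10.5,2,0,0,0,255]])

```text
clock: 5.28
position: [0.5023, -0.0035, 0.1389]
tool_rot: [-3.141, -0.0, 2.016]
force: [1.7, 0.4, -1.0]
grip_width: 0.031
```

Emit:
carry_out(targets=[[-35,-10.5,2,0,0,0,255],[-35,-10.5,2,0,0,0,255],[-36,-10.5,1,0,0,0,255],[0,0,0,0,0,-0.65,255],[0,0,0,0,0,-0.65,255]])

```text
clock: 5.7
position: [0.5193, -0.1135, 0.1336]
tool_rot: [-3.14, -0.0, 2.151]
force: [0.4, 1.0, -1.5]
grip_width: 0.0308
```

Emit:
carry_out(targets=[[0,0,0,0,-0.6,0,255],[0,0,0,0,-0.57,0,255],[0,0,0,0,0,0,255],[0,0,0,0,0,0,255]])

```text
clock: 6.03
position: [0.5195, -0.1101, 0.134]
tool_rot: [-3.141, 0.121, 2.154]
force: [-0.4, -0.0, -0.1]
grip_width: 0.0313
```

```bash
cat >> h.py <<'E'
B=np.array([.6063,-.2423,.0355]);yb=np.radians(-57)
def bframe(s):
    """TCP in slope frame (s up slope, y, n normal), mm, and orientation error of tool vs. slope frame (deg rotvec in tool axes needed)"""
    Rb=Ro.from_euler("z",yb)*Ro.from_euler("y",np.radians(-7))
    p=Rb.inv().apply(s["position"]-B)*1000
    want=Rb*Ro.from_matrix(np.diag([-1.,1,-1]))
    e=(Ro.from_euler("xyz",s["tool_rot"]).inv()*want).as_rotvec(degrees=True)
    return p.round(1),(e/6).round(2),(Rb.inv().apply(s["force"])).round(2)
E
python3 - <<'E'
from h import *
s=bot.observe(); print(s["clock"],s["position"],bframe(s))
t=grab("top"); f=grab("wrist"); save(f,"w3.png",s=1.5); save(t,"t3.png",crop=(270,120,410,220),s=5)
hsv=cv2.cvtColor(t["color"],cv2.COLOR_RGB2HSV)
br=np.zeros((384,512),bool);br[130:212,300:385]=1;br&=(hsv[...,1]>110)&(hsv[...,0]>8)&(hsv[...,0]<35)
print(cv2.connectedComponentsWithStats(br.astype(np.uint8))[2:])
E
```

```text
6.0333 [ 0.51953637 -0.11013296  0.13397294] (array([-144.9,   -0.8,  117. ]), array([-0.  , -0.01,  0.07]), array([-0.23, -0.39, -0.11]))
(array([[     0,      0,    512,    384, 196589],
       [   313,    154,      4,      4,     10],
       [   343,    199,      5,      3,      9]], dtype=int32), array([[255.49292178, 191.50144209],
       [314.3       , 155.6       ],
       [344.77777778, 199.88888889]]))
```

View pics/w3.png

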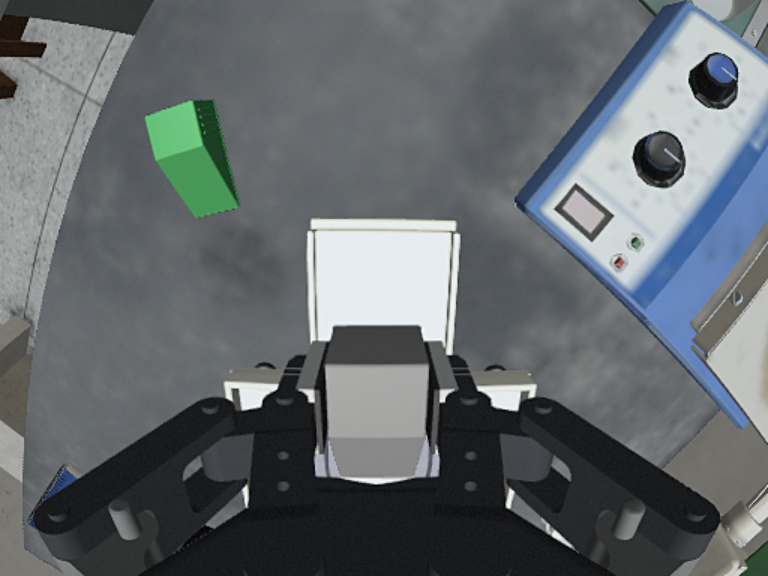

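The wrist view shows the spout centred near column 384 and the held chock at column 376, so I need a few mm in +y. I measure that first.

Run:
```python
from h import *
s=bot.observe(); f=grab("wrist"); P,D,o=wpts(f,s)
Rb=Ro.from_euler("z",yb)*Ro.from_euler("y",np.radians(-7))
q=Rb.inv().apply((P-B).reshape(-1,3)).reshape(P.shape)*1000
hsv=cv2.cvtColor(f["color"],cv2.COLOR_RGB2HSV)
w=(hsv[...,1]<45)&(hsv[...,2]>170)&(f["z_map"]>0)&(abs(q[...,1])<60)&(abs(q[...,2])<12)
for a in (-170,-160,-150,-140,-130):
    k=w&(abs(q[...,0]-a)<4)
    if k.sum()>5: print(a,k.sum(),np.percentile(q[k][:,1],[.5,99.5]).round(1),"n mid",np.median(q[k&(abs(q[...,1])<25)][:,2]).round(1))
k=w&(abs(q[...,1])<30); print("end s",np.percentile(q[k][:,0],[.5,2,98]).round(1))
# chock edges/top in tool frame
W=Ro.from_euler("xyz",s["tool_rot"]); tl=W.inv().apply((P-s["position"]).reshape(-1,3)).reshape(P.shape)*1000
k=(hsv[...,1]<45)&(f["z_map"]>0)&(abs(tl[...,0])<70)&(abs(tl[...,1])<14)&(tl[...,2]<12)&(tl[...,2]>-40)
k[:215]=0;r=tl[k]
top=r[r[:,2]<np.percentile(r[:,2],40)]
print("chock top z",np.median(top[:,2]),"x",np.percentile(r[:,0],[1,99]).round(1),"top x",np.percentile(top[:,0],[1,99]).round(1))
for z in (-24,-20,-15,-10,0): 
    kk=r[abs(r[:,2]-z)<1.5]; print(z,len(kk),np.percentile(kk[:,0],[2,50,98]).round(1) if len(kk) else "")
```

```text
-170 888 [-41.4  46.5] n mid -0.1
-160 851 [-41.7  46.9] n mid 0.1
-150 822 [-42.   46.7] n mid 0.1
-140 805 [-41.4  47. ] n mid -0.1
-130 787 [-41.8  46.6] n mid -0.2
end s [-180.1 -179.3    8.7]
chock top z -24.311884988692178 x [-54.6  12.9] top x [-14.1  12.3]
-24 3078 [-15.   -0.   12.3]
-20 335 [-21.7  11.9  12.9]
-15 340 [-28.9 -24.6  12.9]
-10 287 [-36.2  12.1  13. ]
0 236 [-49.9 -45.9  13. ]
```

Emit:
carry_out(targets=[[0,2,35,0,0,0.07,255],[0,0,35,0,0,0,255],[0,0,25,0,0,0,255],[0,0,8,0,0,0,255],[0,0,0,0,0,0,255]])

```text
clock: 6.6
position: [0.5276, -0.1212, 0.0305]
tool_rot: [-3.14, 0.12, 2.143]
force: [-0.9, -0.9, -0.2]
grip_width: 0.0307
```

Emit:
carry_out(targets=[[0,0,1,0,0,0,255],[0,0,1,0,0,0,255],[0,0,0,0,0,0,255],[0,0,0,0,0,0,255]])

```text
clock: 6.93
position: [0.5293, -0.1206, 0.0312]
tool_rot: [3.139, 0.123, 2.144]
force: [0.1, -0.6, 0.3]
grip_width: 0.0309
```

Run:
```python
from h import *
s=bot.observe(); print(s["clock"],s["position"],bframe(s))
```

```text
6.9333 [ 0.52929491 -0.12060319  0.03123146] (array([-143.5,    1.7,   13.3]), array([ 0.02,  0.01, -0.02]), array([ 0.61, -0.27,  0.21]))
```

Emit:
carry_out(targets=[[0,0,1,0,0,0,255],[0,0,0,0,0,0,255],[0,0,0,0,0,0,255]])

```text
clock: 7.18
position: [0.5289, -0.1207, 0.0293]
tool_rot: [3.14, 0.123, 2.145]
force: [-0.6, -0.3, -0.2]
grip_width: 0.0305
```

Emit:
carry_out(targets=[[0,0,1,0,0,0,255],[0,0,0,0,0,0,255],[0,0,0,0,0,0,255]])

```text
clock: 7.43
position: [0.5287, -0.1209, 0.028]
tool_rot: [3.141, 0.122, 2.145]
force: [0.3, 0.1, -0.5]
grip_width: 0.0313
```

Run:
```python
from h import *
s=bot.observe(); print(s["clock"],s["position"],bframe(s))
```

```text
7.4333 [ 0.52873373 -0.12088648  0.0280316 ] (array([-143.9,    1.1,   10.1]), array([ 0.  ,  0.  , -0.02]), array([-0.03,  0.28, -0.46]))
```

Emit:
carry_out(targets=[[0,0,0.5,0,0,0,255],[0,0,0,0,0,0,255],[0,0,0,0,0,0,255]])

```text
clock: 7.68
position: [0.5288, -0.1209, 0.0277]
tool_rot: [3.141, 0.123, 2.144]
force: [-0.9, 0.9, 3.4]
grip_width: 0.0307
```

Emit:
carry_out(targets=[[0,0,0.5,0,0,0,255],[0,0,0,0,0,0,255],[0,0,0,0,0,0,255]])

```text
clock: 7.93
position: [0.5289, -0.121, 0.0276]
tool_rot: [3.14, 0.123, 2.144]
force: [-5.9, 2.9, 17.1]
grip_width: 0.0307
```

Run:
```python
from h import *
s=bot.observe(); print(s["clock"],s["position"],bframe(s))
```

```text
7.9333 [ 0.52886868 -0.12095347  0.02764121] (array([-143.8,    1.2,    9.7]), array([ 0.01,  0.  , -0.02]), array([-3.55, -3.34, 17.7 ]))
```

Emit:
carry_out(targets=[[0,0,-0.7,0,0,0,255],[0,0,0,0,0,0,255],[-3,0,0,0,0,0,255],[-3,0,0,0,0,0,255],[-3,0,0,0,0,0,255]])

```text
clock: 8.35
position: [0.5339, -0.1288, 0.0289]
tool_rot: [3.141, 0.123, 2.144]
force: [-0.1, 0.3, 0.5]
grip_width: 0.0311
```

Emit:
carry_out(targets=[[-1.5,0,0,0,0,0,255],[-1.5,0,0,0,0,0,255],[-1.5,0,0,0,0,0,255],[-1.5,0,0,0,0,0,255],[-1.5,0,0,0,0,0,255]])

```text
clock: 8.77
position: [0.5378, -0.1348, 0.0298]
tool_rot: [3.141, 0.122, 2.145]
force: [0.7, -0.0, -0.4]
grip_width: 0.0311
```

Run:
```python
from h import *
s=bot.observe(); print(s["clock"],s["position"],bframe(s))
```

```text
8.7667 [ 0.53777574 -0.13478709  0.02981453] (array([-127.2,    1.1,    9.9]), array([ 0.01,  0.  , -0.02]), array([ 0.35,  0.62, -0.43]))
```

Emit:
carry_out(targets=[[-1.5,0,0,0,0,0,255],[-1.5,0,0,0,0,0,255],[-1.5,0,0,0,0,0,255],[-1.5,0,0,0,0,0,255],[-1.5,0,0,0,0,0,255]])

```text
clock: 9.18
position: [0.5419, -0.1411, 0.0308]
tool_rot: [3.141, 0.123, 2.145]
force: [-0.7, -0.8, -0.3]
grip_width: 0.031
```

Emit:
carry_out(targets=[[-1.5,0,0,0,0,0,255],[-1.5,0,0,0,0,0,255],[-1.5,0,0,0,0,0,255],[-1.5,0,0,0,0,0,255],[-1.5,0,0,0,0,0,255]])

```text
clock: 9.6
position: [0.5458, -0.1473, 0.0316]
tool_rot: [3.141, 0.122, 2.145]
force: [-1.1, 1.0, -0.7]
grip_width: 0.0311
```

Run:
```python
from h import *
s=bot.observe(); print(s["clock"],s["position"],bframe(s))
```

```text
9.6 [ 0.54580869 -0.14726945  0.03161257] (array([-112.3,    1. ,    9.9]), array([ 0.  ,  0.  , -0.02]), array([-1.57, -0.37, -0.55]))
```

Emit:
carry_out(targets=[[-1.5,0,0,0,0,0,255],[-1.5,0,0,0,0,0,255],[-1.5,0,0,0,0,0,255],[-1.5,0,0,0,0,0,255],[-1.5,0,0,0,0,0,255]])

```text
clock: 10.02
position: [0.5499, -0.1536, 0.0326]
tool_rot: [3.141, 0.123, 2.144]
force: [-1.5, 1.5, -2.4]
grip_width: 0.0307
```

Emit:
carry_out(targets=[[-1.5,0,0,0,0,0,255],[-1.5,0,0,0,0,0,255],[-1.5,0,0,0,0,0,255],[-1.5,0,0,0,0,0,255],[-1.5,0,0,0,0,0,255]])

```text
clock: 10.43
position: [0.554, -0.1598, 0.0335]
tool_rot: [3.141, 0.122, 2.144]
force: [-1.1, 0.9, -1.7]
grip_width: 0.0307
```

```bash
cat > chk.py <<'E'
from h import *
import sys
s=bot.observe(); print(s["clock"],bframe(s))
f=grab("top"); hsv=cv2.cvtColor(f["color"],cv2.COLOR_RGB2HSV)
br=np.zeros((384,512),bool);br[120:212,300:390]=1;br&=(hsv[...,1]>110)&(hsv[...,0]>8)&(hsv[...,0]<35)
n,l,st,ce=cv2.connectedComponentsWithStats(br.astype(np.uint8)); Rb=Ro.from_euler("z",yb)
p=[Rb.inv().apply(pt(f,*c,.058)-B) for c,a in zip(ce[1:],st[1:,4]) if a>3]
for q in p: print("cap board xy",q[:2].round(4))
if len(p)==2: d=p[0]-p[1]; print("mid",((p[0]+p[1])/2)[:2].round(4),"skew",round(float(d[0]/d[1]),3))
if len(sys.argv)>1: save(f,sys.argv[1],crop=(270,110,410,215),s=5)
E
python3 chk.py t4.png
```

```text
10.4333 (array([-97.2,   1. ,   9.9]), array([ 0.01,  0.  , -0.02]), array([-1.53, -0.39, -1.55]))
cap board xy [-0.0268  0.0888]
cap board xy [-0.0316 -0.0906]
mid [-0.0292 -0.0009] skew 0.027
```

View pics/t4.png

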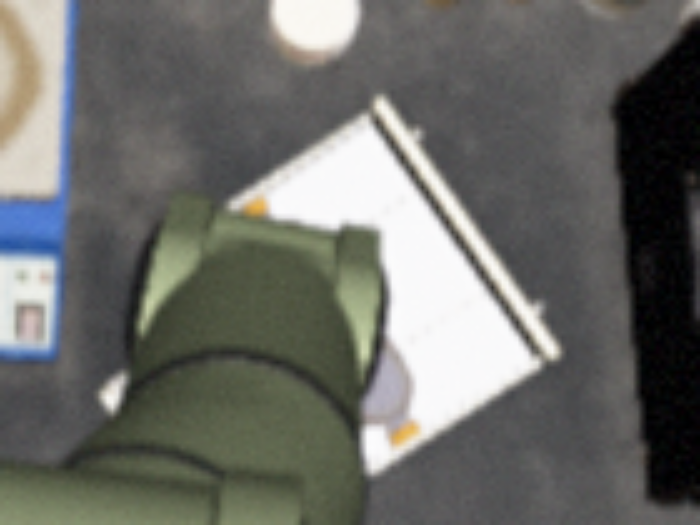

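The top view shows the cylinder rolling up ahead of the chock, with its caps at (257,207) and (403,433). It is slightly skewed, by about 0.03 rad. I continue the push.

Emit:
carry_out(targets=[[-1.5,0,0,0,0,0,255],[-1.5,0,0,0,0,0,255],[-1.5,0,0,0,0,0,255],[-1.5,0,0,0,0,0,255],[-1.5,0,0,0,0,0,255]])

```text
clock: 10.9
position: [0.558, -0.1661, 0.0344]
tool_rot: [3.141, 0.123, 2.144]
force: [-0.6, 1.3, -2.3]
grip_width: 0.0308
```

Emit:
carry_out(targets=[[-1.5,0,0,0,0,0,255],[-1.5,0,0,0,0,0,255],[-1.5,0,0,0,0,0,255],[-1.5,0,0,0,0,0,255],[-1.5,0,0,0,0,0,255]])

```text
clock: 11.32
position: [0.562, -0.1724, 0.0353]
tool_rot: [3.141, 0.123, 2.144]
force: [-0.9, 1.2, -2.2]
grip_width: 0.0309
```

Emit:
carry_out(targets=[[-1.5,0,0,0,0,0,255],[-1.5,0,0,0,0,0,255],[-1.5,0,0,0,0,0,255],[-1.5,0,0,0,0,0,255],[-1.5,0,0,0,0,0,255]])

```text
clock: 11.73
position: [0.5661, -0.1786, 0.0363]
tool_rot: [3.141, 0.123, 2.144]
force: [-1.7, 1.6, -1.4]
grip_width: 0.0306
```

Emit:
carry_out(targets=[[-1.5,0,0,0,0,0,255],[-1.5,0,0,0,0,0,255],[-1.5,0,0,0,0,0,255],[-1.5,0,0,0,0,0,255],[-1.5,0,0,0,0,0,255]])

```text
clock: 12.15
position: [0.5701, -0.1848, 0.0372]
tool_rot: [3.141, 0.123, 2.144]
force: [-0.3, 0.6, -1.1]
grip_width: 0.031
```

```bash
python3 chk.py
```

```text
12.15 (array([-67.2,   0.9,   9.9]), array([ 0.01,  0.  , -0.02]), array([-0.79,  0.05, -1.02]))
cap board xy [ 0.0001 -0.0912]
```

Emit:
carry_out(targets=[[-1.5,0,0,0,0,0,255],[-1.5,0,0,0,0,0,255],[-1.5,0,0,0,0,0,255],[-1.5,0,0,0,0,0,255],[-1.5,0,0,0,0,0,255]])

```text
clock: 12.62
position: [0.5742, -0.1911, 0.0381]
tool_rot: [3.141, 0.123, 2.144]
force: [-0.8, 1.4, -1.3]
grip_width: 0.0308
```

Emit:
carry_out(targets=[[-1.5,0,0,0,0,0,255],[-1.5,0,0,0,0,0,255],[-1.5,0,0,0,0,0,255],[-1.5,0,0,0,0,0,255],[-1.5,0,0,0,0,0,255]])

```text
clock: 13.03
position: [0.5782, -0.1974, 0.039]
tool_rot: [3.141, 0.123, 2.144]
force: [-0.1, 2.6, -1.6]
grip_width: 0.0308
```

Emit:
carry_out(targets=[[-1.5,0,0,0,0,0,255],[-1.5,0,0,0,0,0,255],[-1.5,0,0,0,0,0,255],[-1.5,0,0,0,0,0,255],[-1.5,0,0,0,0,0,255]])

```text
clock: 13.45
position: [0.5822, -0.2036, 0.0399]
tool_rot: [3.141, 0.123, 2.144]
force: [-0.7, 1.2, -2.0]
grip_width: 0.031
```

Emit:
carry_out(targets=[[-1.5,0,0,0,0,0,255],[-1.5,0,0,0,0,0,255],[-1.5,0,0,0,0,0,255],[-1,0,0,0,0,0,255],[-1,0,0,0,0,0,255]])

```text
clock: 13.87
position: [0.5857, -0.209, 0.0407]
tool_rot: [3.141, 0.123, 2.144]
force: [-1.1, 1.2, -2.6]
grip_width: 0.0308
```

```bash
python3 chk.py t5.png
```

```text
13.8667 (array([-38.2,   0.9,   9.9]), array([ 0.01,  0.  , -0.02]), array([-1.89, -0.24, -2.4 ]))
cap board xy [ 0.0296 -0.0907]
```

View pics/t5.png

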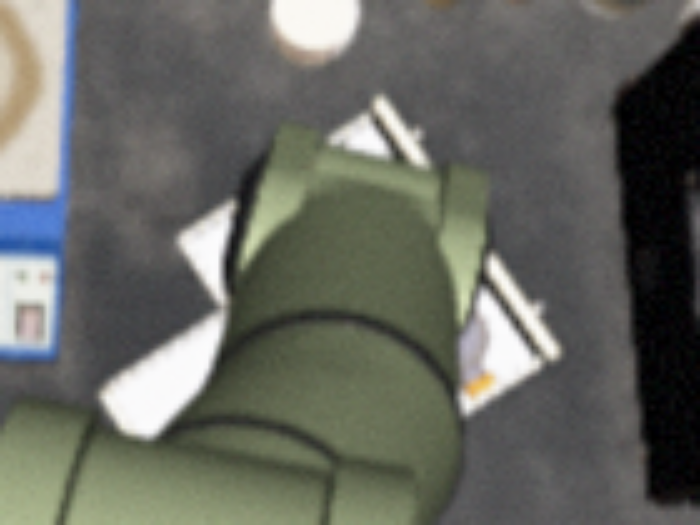

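The picture shows the low-side cap at (480,385), nearing the rail with roughly 10 mm to go. I go slower from here.

Emit:
carry_out(targets=[[-0.8,0,0,0,0,0,255],[-0.8,0,0,0,0,0,255],[-0.8,0,0,0,0,0,255],[-0.8,0,0,0,0,0,255],[-0.8,0,0,0,0,0,255]])

```text
clock: 14.33
position: [0.5878, -0.2123, 0.0412]
tool_rot: [3.141, 0.123, 2.144]
force: [-1.3, 0.8, -2.0]
grip_width: 0.0308
```

Emit:
carry_out(targets=[[-0.6,0,0,0,0,0,255],[-0.6,0,0,0,0,0,255],[-0.6,0,0,0,0,0,255],[-0.6,0,0,0,0,0,255],[-0.6,0,0,0,0,0,255]])

```text
clock: 14.75
position: [0.5895, -0.2148, 0.0416]
tool_rot: [3.141, 0.123, 2.144]
force: [-0.8, 0.8, -2.1]
grip_width: 0.031
```

```bash
python3 chk.py
```

```text
14.75 (array([-31.3,   0.9,  10. ]), array([ 0.01,  0.  , -0.02]), array([-1.38, -0.25, -1.92]))
cap board xy [ 0.0358 -0.091 ]
```

Emit:
carry_out(targets=[[-0.5,0,0,0,0,0,255],[-0.5,0,0,0,0,0,255],[-0.5,0,0,0,0,0,255],[-0.3,0,0,0,0,0,255],[-0.3,0,0,0,0,0,255]])

```text
clock: 15.22
position: [0.5906, -0.2165, 0.0418]
tool_rot: [3.141, 0.123, 2.144]
force: [-0.3, 1.2, -2.4]
grip_width: 0.0309
```

Emit:
carry_out(targets=[[-0.3,0,0,0,0,0,255],[-0.3,0,0,0,0,0,255],[-0.2,0,0,0,0,0,255],[0,0,0,0,0,0,255]])

```text
clock: 15.55
position: [0.591, -0.2172, 0.0419]
tool_rot: [3.141, 0.123, 2.144]
force: [-0.0, 1.6, -2.6]
grip_width: 0.0309
```

```bash
python3 chk.py
```

```text
15.55 (array([-28.4,   0.9,  10. ]), array([ 0.01,  0.  , -0.02]), array([-1.69,  0.86, -2.37]))
cap board xy [ 0.0394 -0.091 ]
```

Emit:
carry_out(targets=[[-0.3,0,0,0,0,0,255],[-0.3,0,0,0,0,0,255],[-0.2,0,0,0,0,0,255],[0,0,0,0,0,0,255]])

```text
clock: 15.93
position: [0.5914, -0.2179, 0.042]
tool_rot: [3.141, 0.123, 2.144]
force: [-0.1, 0.3, -2.5]
grip_width: 0.031
```

```bash
python3 chk.py
```

```text
15.9333 (array([-27.6,   0.8,  10. ]), array([ 0.01,  0.  , -0.02]), array([-0.62,  0.09, -2.49]))
cap board xy [ 0.0403 -0.0909]
```

Emit:
carry_out(targets=[[-0.2,0,0,0,0,0,255],[-0.2,0,0,0,0,0,255],[0,0,0,0,0,0,255]])

```text
clock: 16.23
position: [0.5917, -0.2182, 0.0421]
tool_rot: [3.141, 0.123, 2.144]
force: [-1.7, 1.1, -1.1]
grip_width: 0.0308
```

```bash
python3 chk.py
```

```text
16.2333 (array([-27.2,   0.9,  10. ]), array([ 0.01,  0.  , -0.02]), array([-1.98, -0.81, -0.85]))
cap board xy [ 0.0403 -0.0909]
```

Emit:
carry_out(targets=[[-0.2,0,0,0,0,0,255],[-0.2,0,0,0,0,0,255],[0,0,0,0,0,0,255]])

```text
clock: 16.53
position: [0.5919, -0.2185, 0.0421]
tool_rot: [3.141, 0.123, 2.144]
force: [-0.9, 0.8, -1.7]
grip_width: 0.0312
```

```bash
python3 chk.py
```

```text
16.5333 (array([-26.8,   0.9,  10. ]), array([ 0.01,  0.  , -0.02]), array([-1.4 , -0.32, -1.56]))
cap board xy [ 0.0403 -0.0909]
```

Emit:
carry_out(targets=[[-0.2,0,0,0,0,0,255],[-0.2,0,0,0,0,0,255],[-0.1,0,0,0,0,0,255],[0,0,0,0,0,0,255]])

```text
clock: 16.92
position: [0.5921, -0.2189, 0.0422]
tool_rot: [3.141, 0.123, 2.144]
force: [-0.4, 1.5, -2.0]
grip_width: 0.0312
```

```bash
python3 chk.py
```

```text
16.9167 (array([-26.3,   0.8,  10. ]), array([ 0.01,  0.  , -0.02]), array([-1.7 ,  0.43, -1.79]))
cap board xy [ 0.043  -0.0913]
```

Emit:
carry_out(targets=[[-0.2,0,0,0,0,0,255],[-0.2,0,0,0,0,0,255],[-0.1,0,0,0,0,0,255],[0,0,0,0,0,0,255]])

```text
clock: 17.3
position: [0.5924, -0.2193, 0.0422]
tool_rot: [3.141, 0.123, 2.144]
force: [-0.2, 1.4, -1.8]
grip_width: 0.0309
```

```bash
python3 chk.py
```

```text
17.3 (array([-25.8,   0.9,  10. ]), array([ 0.01,  0.  , -0.02]), array([-1.52,  0.58, -1.59]))
cap board xy [ 0.0421 -0.0912]
```

Emit:
carry_out(targets=[[-0.2,0,0,0,0,0,255],[-0.2,0,0,0,0,0,255],[-0.1,0,0,0,0,0,255],[0,0,0,0,0,0,255]])

```text
clock: 17.68
position: [0.5927, -0.2198, 0.0423]
tool_rot: [3.141, 0.123, 2.144]
force: [-1.3, 1.1, -2.1]
grip_width: 0.0307
```

```bash
python3 chk.py; python3 -c "
from h import *
save(grab('scene'),'s6.png',crop=(250,190,390,280),s=5)"
```

```text
17.6833 (array([-25.3,   0.9,  10. ]), array([ 0.01,  0.  , -0.02]), array([-1.87, -0.44, -1.93]))
cap board xy [ 0.0421 -0.0912]
```

View pics/s6.png

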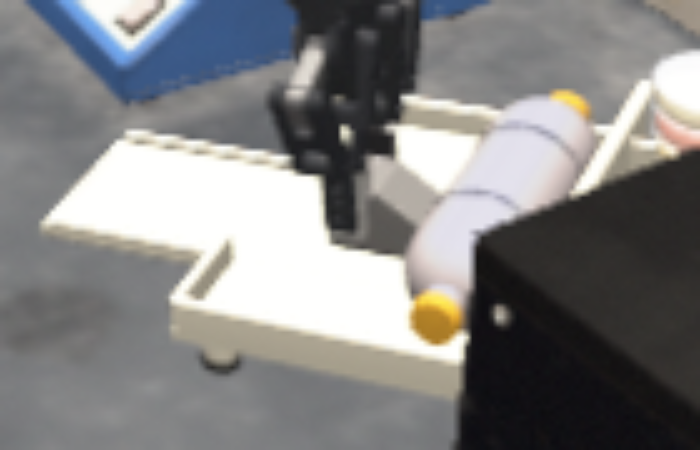

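The scene view shows the chock under the cylinder, with the caps at (436,317) and (571,105), close to the rail. I compute the skew from this view and continue.

Emit:
carry_out(targets=[[-0.2,0,0,0,0,0,255],[-0.2,0,0,0,0,0,255],[-0.2,0,0,0,0,0,255],[0,0,0,0,0,0,255]])

```text
clock: 18.12
position: [0.593, -0.2202, 0.0424]
tool_rot: [3.141, 0.123, 2.144]
force: [-1.0, 0.8, -3.1]
grip_width: 0.0311
```

```bash
cat >> chk.py <<'E'
f=grab("scene"); hsv=cv2.cvtColor(f["color"],cv2.COLOR_RGB2HSV)
br=np.zeros((384,512),bool);br[195:275,320:385]=1;br&=(hsv[...,1]>140)&(hsv[...,0]>12)&(hsv[...,0]<32)
n,l,st,ce=cv2.connectedComponentsWithStats(br.astype(np.uint8))
Rs=Ro.from_euler("z",yb)*Ro.from_euler("y",np.radians(-7))
T=f["cam_to_world"];K=f["K"];p=[]
for c,a in zip(ce[1:],st[1:,4]):
    if a<6: continue
    d=T[:3,:3]@[(c[0]-K[0,2])/K[0,0],(c[1]-K[1,2])/K[1,1],1]; o=Rs.inv().apply(T[:3,3]-B); d=Rs.inv().apply(d)
    p.append(o+d*(.027-o[2])/d[2]); print("scene cap s,y",p[-1][:2].round(4),a,c.round(1))
if len(p)==2: d=p[0]-p[1]; print("skew",round(float(d[0]/d[1]),3))
E
python3 chk.py
```

```text
18.1167 (array([-24.7,   0.9,   9.9]), array([ 0.01,  0.  , -0.02]), array([-1.61, -0.36, -2.96]))
cap board xy [ 0.043  -0.0913]
scene cap s,y [0.0475 0.1002] 9 [364.7 209.9]
scene cap s,y [ 0.0461 -0.0922] 75 [337.1 253.3]
skew 0.007
```

Emit:
carry_out(targets=[[-0.2,0,0,0,0,0,255],[-0.2,0,0,0,0,0,255],[-0.2,0,0,0,0,0,255],[0,0,0,0,0,0,255]])

```text
clock: 18.55
position: [0.593, -0.2203, 0.0423]
tool_rot: [3.141, 0.122, 2.145]
force: [-3.7, 5.3, -0.1]
grip_width: 0.031
```

```bash
python3 chk.py
```

```text
18.55 (array([-24.7,   0.8,   9.9]), array([ 0.  , -0.01, -0.02]), array([-6.42, -0.17,  0.68]))
cap board xy [ 0.0421 -0.0912]
scene cap s,y [0.0475 0.1002] 9 [364.7 209.9]
scene cap s,y [ 0.0461 -0.0922] 75 [337.1 253.3]
skew 0.007
```

Contact is now firm: the tool stopped and the push rose to about 6.4 N. I add a little more.

Emit:
carry_out(targets=[[-0.15,0,0,0,0,0,255],[-0.15,0,0,0,0,0,255],[0,0,0,0,0,0,255],[0,0,0,0,0,0,255]])

```text
clock: 18.98
position: [0.593, -0.2203, 0.0423]
tool_rot: [3.141, 0.121, 2.145]
force: [-5.1, 6.1, 1.9]
grip_width: 0.0312
```

```bash
python3 -c "
from h import *
for i in range(6):
    s=bot.observe(); print(s['clock'],bframe(s)); grab('top')"
```

```text
18.9833 (array([-24.7,   0.9,   9.9]), array([ 0.  , -0.01, -0.02]), array([-7.61, -0.94,  2.84]))
19.0333 (array([-24.7,   0.9,   9.9]), array([ 0.  , -0.01, -0.02]), array([-6.81,  0.29,  2.1 ]))
19.0833 (array([-24.7,   0.9,   9.9]), array([ 0.  , -0.01, -0.02]), array([-7.99, -0.24,  2.67]))
19.1333 (array([-24.7,   0.9,   9.9]), array([ 0.  , -0.01, -0.02]), array([-8.2 ,  0.45,  1.94]))
19.1833 (array([-24.7,   0.9,   9.9]), array([ 0.  , -0.01, -0.02]), array([-7.7 , -0.13,  1.85]))
19.2333 (array([-24.7,   0.9,   9.9]), array([ 0.  , -0.01, -0.02]), array([-7.89, -0.94,  2.45]))
```

Emit:
carry_out(targets=[[-0.2,0,0,0,0,0,255],[-0.2,0,0,0,0,0,255],[0,0,0,0,0,0,255],[0,0,0,0,0,0,255]])

```text
clock: 19.62
position: [0.593, -0.2203, 0.0423]
tool_rot: [3.141, 0.121, 2.145]
force: [-6.4, 8.2, 1.9]
grip_width: 0.0312
```

```bash
python3 -c "
from h import *
for i in range(8):
    s=bot.observe(); print(s['clock'],bframe(s)[2],bframe(s)[0]); grab('top')"
```

```text
19.6167 [-10.03  -0.88   3.12] [-24.7   0.9   9.9]
19.6667 [-10.52  -0.79   3.98] [-24.7   0.9   9.9]
19.7167 [-9.65 -0.48  3.78] [-24.7   0.9   9.9]
19.7667 [-9.79 -1.06  4.13] [-24.7   0.9   9.9]
19.8167 [-9.74 -0.79  3.94] [-24.7   0.9   9.9]
19.8667 [-10.22  -1.26   4.47] [-24.7   0.9   9.9]
19.9167 [-10.16  -1.01   4.19] [-24.7   0.9   9.9]
19.9667 [-10.38  -0.67   4.64] [-24.7   0.9   9.9]
```

Emit:
carry_out(targets=[[-0.15,0,0,0,0,0,255],[0,0,0,0,0,0,255],[0,0,0,0,0,0,255],[0,0,0,0,0,0,255],[0,0,0,0,0,0,255]])

```text
clock: 20.43
position: [0.593, -0.2203, 0.0423]
tool_rot: [3.141, 0.12, 2.145]
force: [-5.4, 9.0, 3.6]
grip_width: 0.0307
```

```bash
python3 chk.py
```

```text
20.4333 (array([-24.7,   0.8,   9.9]), array([-0.  , -0.02, -0.02]), array([-9.97,  0.39,  4.86]))
cap board xy [ 0.0421 -0.0912]
scene cap s,y [0.0482 0.0999] 10 [364.9 210. ]
scene cap s,y [ 0.0461 -0.0922] 75 [337.1 253.3]
skew 0.011
```

Emit:
carry_out(targets=[[-0.2,0,0,0,0,0,255],[0,0,0,0,0,0,255],[0,0,0,0,0,0,255],[0,0,0,0,0,0,255],[0,0,0,0,0,0,255]])

```text
clock: 20.95
position: [0.5931, -0.2203, 0.0423]
tool_rot: [3.141, 0.12, 2.145]
force: [-8.3, 9.5, 4.9]
grip_width: 0.0305
```

```bash
python3 -c "
from h import *
r=[]
for i in range(8):
    r.append(bframe(bot.observe())[2]); grab('top')
print(np.mean(r,0),np.std(r,0))"
```

```text
[-11.915    -0.88375   5.90625] [0.34172357 0.61416483 0.5766918 ]
```

The push averages 11.9 N, about 10 N above rolling, and has held for over 0.5 s. I let go gently.

Emit:
carry_out(targets=[[0,0,0,0,0,0,150],[0,0,0,0,0,0,140],[0,0,0,0,0,0,125],[0,0,0,0,0,0,105],[0,0,0,0,0,0,90]])

```text
clock: 21.77
position: [0.594, -0.2218, 0.0427]
tool_rot: [3.141, 0.123, 2.144]
force: [0.4, -0.2, -0.0]
grip_width: 0.0551
```

Emit:
carry_out(targets=[[0,0,0,0,0,0,80],[0,0,0,0,0,0,80],[0,0,0,0,0,0,80]])

```text
clock: 22.02
position: [0.5939, -0.2216, 0.0426]
tool_rot: [3.141, 0.123, 2.144]
force: [0.4, 0.4, 0.8]
grip_width: 0.0584
```

```bash
python3 chk.py;python3 -c "
from h import *
print(bot.observe()['grip_width']);save(grab('wrist'),'w7.png',crop=(100,130,400,384),s=2.3)"
```

```text
22.0167 (array([-23. ,   0.8,  10. ]), array([ 0.01,  0.  , -0.02]), array([-0.07,  0.55,  0.8 ]))
cap board xy [ 0.0421 -0.0912]
scene cap s,y [0.0475 0.1002] 9 [364.7 209.9]
scene cap s,y [ 0.0461 -0.0922] 75 [337.1 253.3]
skew 0.007
0.058590369808867275
```

View pics/w7.png

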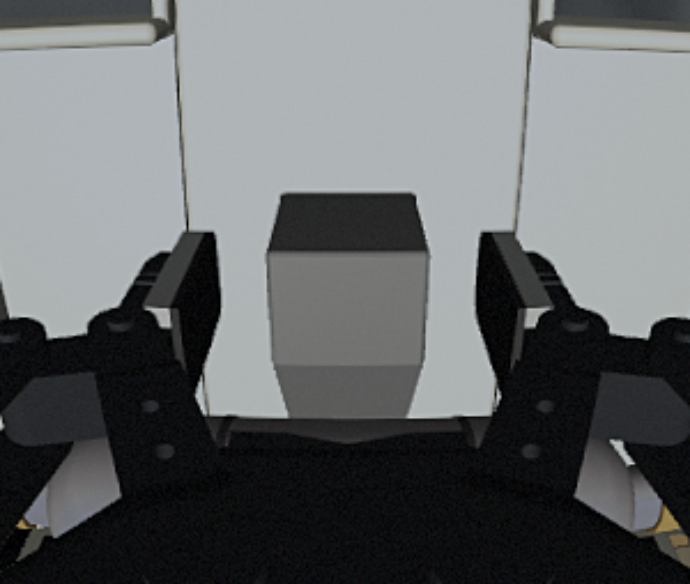

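The wrist view shows the jaws clear on both sides of the chock at (348,305). The chock is square and the cylinder is still held. I retreat along the tool axis.

Emit:
carry_out(targets=[[0,0,-5,0,0,0,80],[0,0,-15,0,0,0,80],[0,0,-25,0,0,0,80],[0,0,-30,0,0,0,80],[0,0,-30,0,0,0,80]])

```text
clock: 22.58
position: [0.5864, -0.2107, 0.149]
tool_rot: [3.141, 0.122, 2.144]
force: [0.1, 0.6, 1.5]
grip_width: 0.0585
```

Emit:
carry_out(targets=[[25,0,-25,0,0,0,80],[30,0,-15,0,0,0,80],[30,0,0,0,0,0,80],[30,0,0,0,0,0,80],[0,0,0,0,0,0,80]])

```text
clock: 23.0
position: [0.5198, -0.1064, 0.1732]
tool_rot: [3.14, 0.12, 2.148]
force: [0.8, -0.1, -0.3]
grip_width: 0.0585
```

```bash
python3 chk.py t8.png; sleep 0; python3 -c "
from h import *
s=bot.observe();f=grab('wrist');P,D,o=wpts(f,s);save(f,'w8.png',s=1.5)
Rb=Ro.from_euler('z',yb); q=Rb.inv().apply((P-B).reshape(-1,3))*1000
k=(abs(q[:,0]+20)<45)&(abs(q[:,1])<25)&(q[:,2]>24)&(q[:,2]<40)&(f['z_map'].ravel()>0); r=q[k]; r=r[r[:,0]<0]
print('chock top x',np.percentile(r[:,0],[2,98]),'y',np.percentile(r[:,1],[2,98]),'z',np.median(r[:,2]))"
```

```text
23.0 (array([-143.1,    1.5,  156.3]), array([ 0.02, -0.02,  0.01]), array([ 0.49,  0.58, -0.4 ]))
cap board xy [0.0449 0.09  ]
cap board xy [ 0.0442 -0.0911]
mid [ 0.0446 -0.0006] skew 0.004
scene cap s,y [0.0475 0.1002] 9 [364.7 209.9]
scene cap s,y [ 0.0461 -0.0922] 75 [337.1 253.3]
skew 0.007
chock top x [-40.95219097  -1.42479698] y [-14.36381476  16.53334903] z 30.294874501838937
```

View pics/w8.png

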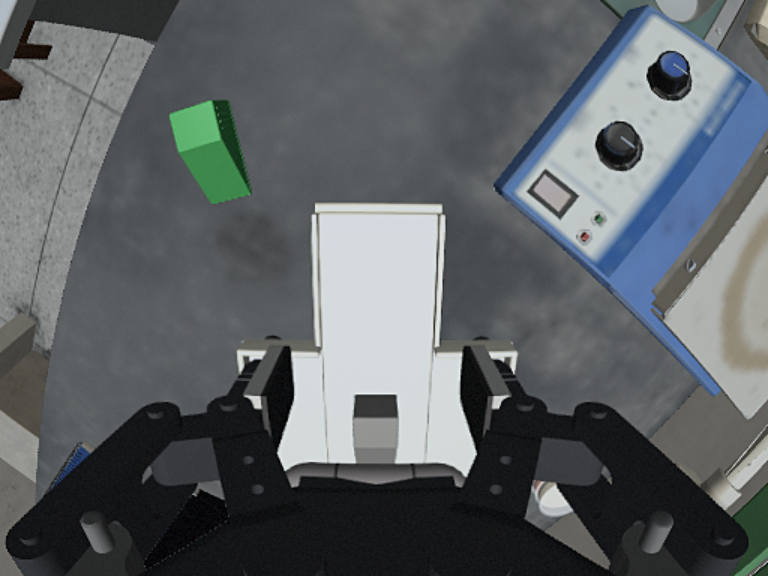

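The wrist view shows the chock at (376,428), flat under the middle of the cylinder, with nothing touching either of them. The cap readings are unchanged since the release. I hand it in.

```bash
python3 chk.py; python3 -c "
from workcell import bot
print(bot.job_done())"
```

```text
23.15 (array([-137.8,    1.4,  156. ]), array([ 0.02,  0.01, -0.02]), array([ 0.12,  0.51, -0.46]))
cap board xy [0.0449 0.09  ]
cap board xy [ 0.0449 -0.0915]
mid [ 0.0449 -0.0008] skew 0.0
scene cap s,y [0.0475 0.1002] 9 [364.7 209.9]
scene cap s,y [ 0.0461 -0.0922] 75 [337.1 253.3]
skew 0.007
the job is handed in; nothing more can be done
None
```

I set the grey chock on the spout and pushed it up the slope, rolling the cylinder ahead of it until it met the rail. I held a push of about 10–12 N there, roughly 8–10 N above rolling, for over 0.5 s. Then I opened the jaws, drew back and handed the job in at 23 s. The hand-in gives no verdict.

- **Cylinder:** it is square to the rail, with skew of 0.000 rad in the top view and 0.007 rad in the scene view. Its caps stayed where they were between release and hand-in.
- **Chock:** it lies flat and nearly central under the low side. From its measured back end, its middle is at about x = -6 mm on the board, inside the allowed -30 to 15 mm.
- **Flask, beaker and wash bottle:** the arm stayed clear of them. I did not measure their positions again at the end.

**Disagreements between readings:** my board origin is uncertain by about 4 mm. The spout end measured 179–180 mm down the slope, against the stated 175. The cylinder's axis measured x = 44.9 mm, against about 40.4 mm expected. I therefore judged contact with the rail by force: the tool stopped and the push rose steeply. I could not measure the force on the rail, or between chock and cylinder, directly.

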